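# Start the second coach screw of the mug-hook rail

### The job

The beech ledge lies upside down and its steel mug-hook rail is fixed at one end only; in the hole at the other end a hex-head coach screw stands, not yet biting. Take the nut driver from its wooden stand, fit its socket fully over the screw's head, press down firmly without forcing it and keep pressing while you turn clockwise, until the screw has cut its first full turn of thread into the beech; then let go and leave the driver standing upright on the screw. Leave the mug, the coaster, the headshell and the spanner as they are.

Things in the scene. Friction and masses are not known exactly. Their poses are not given: they have to be found in the camera images.
- driver_grip (a point): Grip point of the loose nut driver (160 g), 105 mm long, standing socket down in the stand at first; on its axis, 80 mm above the socket's mouth and 25 mm below its top. z: its axis, up, away from the socket. Black hexagonal handle, 28 mm across flats, from 34 mm below this point to 22 mm above it; its flats face +x, -x and every 60 degrees, as do those of the hex socket
- socket_seat (a point): Centre of the socket's inner floor, 10 mm inside the mouth, 70 mm below driver_grip on the driver's axis; it rests on top of the screw's head when fitted. Hex socket, loose fit, 18.5 mm across flats, flared at the mouth, 27 mm outside; it has some 20 degrees of free turn on the head
- driver: The same nut driver, origin at the centre of the socket's mouth; same axes
- stand: Beech block, fixed, 62 mm (x) by 120 mm (y), 35 mm high, with three upright blind holes 25 mm deep in a row along y. The driver stands in the middle one, 30 mm wide, its floor 10 mm above the work surface. Origin: centre of the underside. Stand and coaster with mug may change sides
- ledge: Beech ledge lying upside down, fixed, 120 mm (x) by 360 mm (y), 40 mm thick, on it a steel rail 45 x 260 x 5 mm along y, its top 45 mm above the work surface. Origin: centre of the underside. The screw to start is at y = +100 mm, a driven one at y = -100 mm, two hooks 30 mm high on the rail at y = +10 and -50 mm
- screw_head (a point): Centre of the top of the coach screw's hex head: 17 mm across flats, 19.6 across corners, 7 mm high, z up; two flats face its +x and -x, the others every 60 degrees. 10 mm shank, about 30 mm of it standing out of the rail. It stands loosely: pressed with some 4 N it first sinks 0 to 6 mm (not known how far) until its point finds the pilot hole. It can turn and go in, not tip or come out
- screw: The same coach screw, origin at its point, 57 mm below the top of the head; same axes
- thread (a joint): Depth of thread cut, m: 0 at first, 0.0045 per full turn clockwise from above made under enough push, about 12 N. With less push the screw only spins on the spot; push alone, or turning back, does not move it in or out. Never load the screw with more than 32 N, push and side load together: the wood is crushed. Turning takes about 0.06 N m. Once the point has found bottom all is stiff: a tenth of a mm is about a newton
- home_screw (a point): Top of the hex head of the like screw already driven home at the rail's other end, 200 mm from the one to start; leave it
- mug_mid (a point): Middle of the white ceramic mug, 78 mm wide, 92 mm high, with a handle, standing on the glass coaster. Bystander
- coaster: Round glass coaster, 96 mm wide, 6 mm thick, under the mug. Origin: centre of the underside. Bystander
- headshell_mid (a point): Middle of an aluminium cartridge headshell, about 50 x 35 x 16 mm, lying beyond the ledge. Bystander
- spanner: Steel open-ended spanner 160 mm long lying beyond the ledge, its own x along its length. Origin: underside at its middle. Bystander
Not all that is in view belongs to the job. Leave any red look-alike of the driver alone.

How it is judged:
By the outcome, as a careful person would: the job done as asked, in the order asked, and still so for the second after the job is handed in, with the robot touching nothing.
It also fails if it takes over 72 s, if anything falls off the work surface, if the arm or the gripper's body presses on something with over 40 N, if the wrist force passes 120 N, or if a joint passes its speed limit or range.

### The arm

A 6-joint arm with a two-finger parallel gripper is mounted at the origin on the work surface. World frame = base frame: x ahead of the robot, y to its left, z up, the work surface at z = 0. Lengths are in mm, angles in rad, forces in N, time in s.
With the tool pointing down it reaches from about 325 to 875 mm from the base axis. Payload 4.4 kg.
Tool frame: the origin (TCP) lies on the centre line of the jaws, within the pads' length; the fingertips stand ahead of it and the grasp point (between the pads) lies 6 mm ahead of it (ctrl.tcp_to_tips is the z of the fingertips in the tool frame, in mm); z points along the fingers, y is the line along which they close (so a half turn about z gives the same grasp; the last joint's range is limited). The gripper opens to 85 mm and grips with 20 to 120 N. Pads are 22 mm wide; open, the fingers measure 114 mm over their backs; the gripper's body (76 mm by 85 mm) begins 54 mm behind the grasp point. The pads swing forward as they close: fully open they stand 13 mm farther back than shut.
Start: joints at [-1.48, 0.207, 1.542, -0, 1.393, -0.15], TCP at [137.671, -558.278, 226.382] pointing down, gripper open.
Joint ranges: [-2.73, 2.73], [-0.86, 2.22], [0.23, 2.46], [-1.11, 4.25], [0.08, 2.63], [-2.82, 2.82]. Speed limits (rad/s): [2.79, 2.79, 3.14, 3.14, 3.14, 3.14].

### API

Orientations are given as a 3x3 rotation matrix whose columns are the frame's x, y, z axes.
In Python, from plant import ctrl, sensors, optics gives the robot as it stands. Calls block until the motion is done:
- ctrl.move_ptp(position, orientation): joint-space move of the TCP to a pose.
- ctrl.move_l(position, rot=None, vel=150, threshold=None): straight line of the TCP; rot=None keeps the orientation; vel is the mean speed in mm/s. With threshold (N) it stops when the force on the tool has changed by that much, and returns True; else False.
- ctrl.set_joints(angles): joint-space move.
- ctrl.gripper_to(opening, force=None): finger opening in mm; force is the grip in N (None keeps the last); returns when the fingers have stopped.
- ctrl.hold(seconds).
- ctrl.solve_ik(position, orientation): joint angles nearest the present ones, or None.
- sensors.read_state(): the state.
- optics.grab_frame(name): name is "side" or "top" or "wrist"; returns (picture, depth): 384x512x3 uint8, red, green, blue; 384x512 float32, mm along the optical axis (not along the pixel's ray), 0 where there is no reading.
- optics.camera_params(name): a dict with "mtx" (3x3 intrinsics, pixels), "R" (3x3) and "t" (3): a world point X has camera coordinates R X + t; the wrist camera has in their place "T_tool_cam" (4x4, takes a point from camera to tool coordinates, whose origin is the TCP and whose axes are the flange's). Camera axes: x right, y down, z forward; pixel columns grow to the right and rows downward; lengths in mm; the calibration is good to about 2 mm. A picture is of the moment at which its call begins: read the wrist's pose just before it. camera_params takes no time and is no camera call.
A pose or a line that the arm cannot do raises ctrl.MotionError and nothing moves.
- ctrl.finish_job(): hands the job in; it is judged then, once.
The state is a dict: "t": time; "q": joint angles; "qvel": joint speeds; "tau": joint torques, N m; "eef_pos": TCP position; "eef_rot": TCP orientation; "force": force on the tool from outside, world axes, zero at the start; "wrist_torque": the same for the moment, N m; "grip_width": finger opening in mm; "grasp_force": force on a finger pad.
Only numpy, scipy, OpenCV 4.12 (cv2) and the standard library are available. Lean on these libraries where they do the work, as an engineer would, in place of code of your own. Each camera call takes 0.05 s, during which the arm holds its last target. There are 200 camera calls.

## Working session

There is one attempt and no reset: what is moved stays moved. The work goes in short steps, each a Python script; the robot and the scene stay as the last script left them, time stands still between calls to the robot, and variables do not carry over. Pictures are saved under pics/ and viewed, at most 10 in all, crops included, and the job is handed in when it is done.

```bash
mkdir -p pics; ls; python3 - <<'E'
from plant import ctrl,sensors,optics
import cv2,numpy as np
for n in ["top","side"]:
    p,d=optics.grab_frame(n); cv2.imwrite(f"pics/{n}0.png",p[:,:,::-1]); np.save(f"pics/{n}0.npy",d)
    c=optics.camera_params(n); print(n,c['mtx'].round(1).tolist(),c['R'].round(3).tolist(),c['t'].round(1).tolist())
print(optics.camera_params("wrist")); s=sensors.read_state(); print(s['t'],s['force'],s['grip_width'],s['eef_rot'],ctrl.tcp_to_tips)
E
```

```text
pics
top [[351.3, 0.0, 255.1], [0.0, 351.3, 192.6], [0.0, 0.0, 1.0]] [[-0.124, -0.992, 0.002], [-0.967, 0.12, -0.224], [0.222, -0.03, -0.975]] [-1.6, 590.7, 821.2]
side [[402.4, 0.0, 252.8], [0.0, 402.4, 192.3], [0.0, 0.0, 1.0]] [[-0.891, -0.454, 0.022], [-0.247, 0.442, -0.863], [0.382, -0.774, -0.505]] [472.4, 236.0, 892.6]
{'mtx': array([[324.37071884,   0.        , 259.34581624],
       [  0.        , 324.37071884, 191.33281766],
       [  0.        ,   0.        ,   1.        ]]), 'T_tool_cam': array([[-2.79445283e-04, -9.54946956e-01, -2.96776404e-01,
         7.71483291e+01],
       [ 9.99999673e-01, -4.92247530e-04,  6.42318887e-04,
         7.72954926e-01],
       [-7.59467917e-04, -2.96776127e-01,  9.54946781e-01,
        -1.49292538e+02],
       [ 0.00000000e+00,  0.00000000e+00,  0.00000000e+00,
         1.00000000e+00]])}
0.1 [-0.2020286  -0.17147744  0.54605404] 85.1799018728953 [[ 9.70914408e-01  2.39426779e-01 -1.72398769e-04]
 [ 2.39426605e-01 -9.70912188e-01  2.10325717e-03]
 [ 3.36192022e-04 -2.08335954e-03 -9.99997773e-01]] 25.0
```

View pics/top0.png

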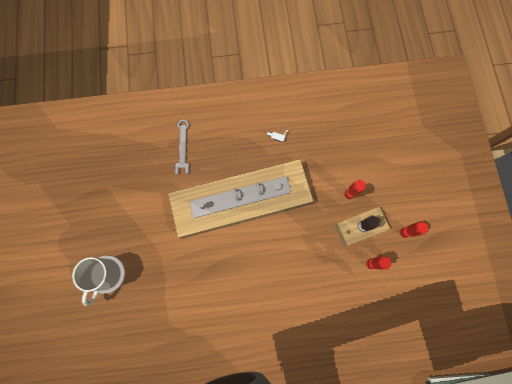

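View pics/side0.png

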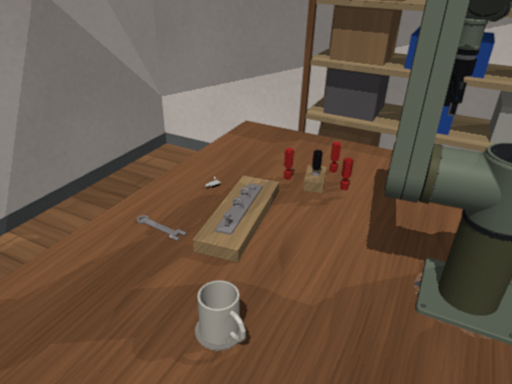

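The top view shows the driver's black handle at about (370,222) in the stand, with red look-alikes at (357,188), (415,229) and (380,263). The standing screw is at about (207,205) and the home screw at (280,186). The side view agrees, with the screw at (228,219).

```bash
cat > h.py <<'E'
from plant import ctrl,sensors,optics
import cv2,numpy as np
def cam(n,s=None):
    """camera matrix, camera->world rotation, camera centre"""
    c=optics.camera_params(n)
    if n!="wrist": return c['mtx'],c['R'].T,-c['R'].T@c['t']
    T=c['T_tool_cam']; R=np.array(s['eef_rot'])
    return c['mtx'],R@T[:3,:3],R@T[:3,3]+np.array(s['eef_pos'])
def ray(C,uv,z):
    K,R,o=C; d=R@np.linalg.solve(K,[uv[0],uv[1],1.]); return o+d*(z-o[2])/d[2]
def proj(C,X):
    K,R,o=C; p=K@(R.T@(np.array(X)-o)); return p[:2]/p[2]
def rot(yaw):
    """tool down, tool x axis at given yaw (rad)"""
    c,s=np.cos(yaw),np.sin(yaw); return np.array([[c,s,0],[s,-c,0],[0,0,-1.]])
def grab(name):
    s=sensors.read_state(); p,d=optics.grab_frame("wrist"); cv2.imwrite(f"pics/{name}.png",p[:,:,::-1]); return p,d,cam("wrist",s)
E
python3 - <<'E'
from h import *
C=cam("top"); p=cv2.imread("pics/top0.png"); hsv=cv2.cvtColor(p,cv2.COLOR_BGR2HSV)
print('ledge',[ray(C,u,40).round().tolist() for u in [(169,193),(301,162),(312,200),(178,235)]])
print('screw',ray(C,(207,205),78).round(),'home',ray(C,(280,186),52).round())
print('stand',[ray(C,u,35).round().tolist() for u in [(337,224),(385,208),(391,230),(346,245)]])
b=(hsv[...,2]<55).astype(np.uint8); b[:200]=0;b[240:]=0;b[:,:345]=0;b[:,395:]=0
v,u=np.nonzero(b); print('black',len(u),u.min(),u.max(),v.min(),v.max(),ray(C,(u.max()-6,v.min()+7),115).round())
r=cv2.inRange(hsv,(0,150,60),(8,255,255))|cv2.inRange(hsv,(172,150,60),(180,255,255))
n,l,st,ce=cv2.connectedComponentsWithStats(r)
for i in range(1,n):
    if st[i,4]>60: print('red',st[i],ray(C,ce[i],55).round())
E
```

```text
ledge [[619.0, 147.0, 40.0], [660.0, -207.0, 40.0], [554.0, -219.0, 40.0], [507.0, 132.0, 40.0]]
screw [567.  48.  78.] home [ 599. -141.   52.]
stand [[485.0, -274.0, 35.0], [511.0, -405.0, 35.0], [453.0, -409.0, 35.0], [430.0, -287.0, 35.0]]
black 76 361 372 220 230 [ 461. -320.  115.]
red [344 179  22  21 257] [ 567. -331.   55.]
red [400 221  29  17 327] [ 445. -459.   55.]
red [366 256  26  14 275] [ 376. -355.   55.]
```

```bash
python3 - <<'E'
from h import *
t0=sensors.read_state()['t']
ctrl.move_ptp([573,60,215],rot(np.radians(96))); p,d,C=grab("w_screw"); np.save("pics/w_screw.npy",d); np.save("pics/Cs.npy",np.array([sensors.read_state()['eef_pos']]))
print(sensors.read_state()['t']-t0,sensors.read_state()['eef_pos'],proj(C,[573,60,82]))
t0=sensors.read_state()['t']
ctrl.move_ptp([468,-344,225],rot(np.radians(54))); p,d,C=grab("w_drv"); np.save("pics/w_drv.npy",d)
print(sensors.read_state()['t']-t0,proj(C,[468,-344,115]))
a=cv2.imread("pics/w_screw.png");b=cv2.imread("pics/w_drv.png")
cv2.imwrite("pics/both.png",np.hstack([a[60:360,60:460],b[60:360,60:460]]))
E
```

```text
2.7167 [573.11774417  59.08880291 214.99787353] [257.68732608 176.71609919]
1.5915999999999997 [257.61416993 187.6131665 ]
```

View pics/both.png

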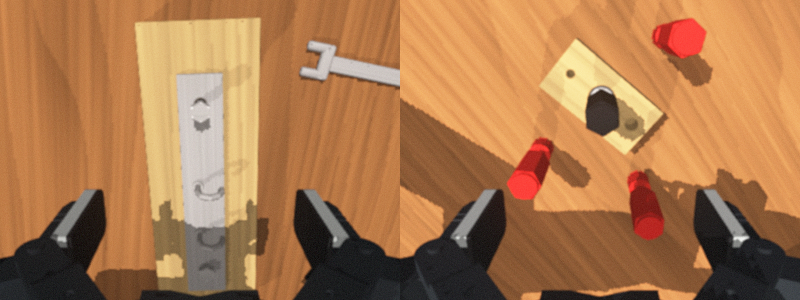

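```bash
python3 - <<'E'
import cv2,numpy as np
a=cv2.imread("pics/w_screw.png")[145:205,225:295];b=cv2.imread("pics/w_drv.png")[135:205,225:295]
f=lambda x:cv2.resize(x,(400,400*x.shape[0]//x.shape[1]),interpolation=cv2.INTER_CUBIC)[:342]
b2=cv2.resize(np.clip(b.astype(float)*3,0,255).astype(np.uint8)[:60],(400,342),interpolation=cv2.INTER_CUBIC)
cv2.imwrite("pics/zoom.png",np.hstack([f(a),b2]))
E
```

```text
(no output)
```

View pics/zoom.png

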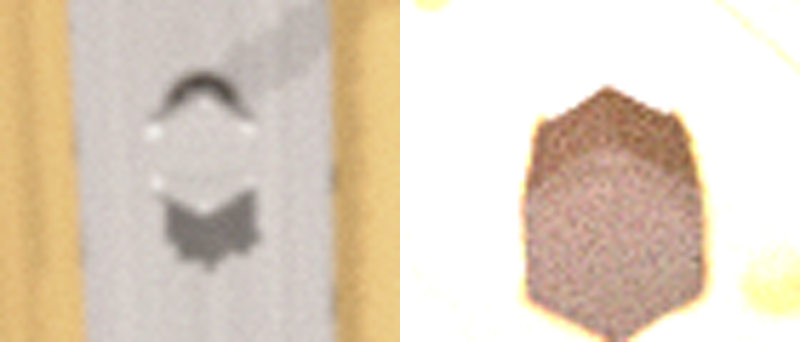

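The left crop shows the screw's hex head, centred at full-image pixel (260.7,172), with its flats facing left and right. The right crop shows the top of the driver, centred at about (262,177), also with flats left and right.

```bash
python3 - <<'E'
from h import *
def an(name,verts,off,z,pose,yaw):
    s={'eef_pos':pose,'eef_rot':rot(np.radians(yaw))}; C=cam("wrist",s)
    P=np.array([ray(C,np.array(v)/5.714+off,z)[:2] for v in verts]); c=P.mean(0)
    r=P-c; a=np.degrees(np.arctan2(r[:,1],r[:,0])); m=np.degrees(np.angle(np.exp(6j*np.radians(a)).mean())/6)
    print(name,c.round(1),'radii',np.linalg.norm(r,axis=1).round(1),'vert ang mod60',a%60,m%60)
d=np.load("pics/w_screw.npy");D=np.load("pics/w_drv.npy")
an('screw',[(152,130),(205,95),(250,128),(257,180),(205,212),(160,182)],(225,145),82,[573.1,59.1,215],96)
an('drv',[(525,190),(600,140),(697,185),(705,295),(617,341),(525,300)]-np.array([400,0]),(225,135),115,[468,-344,225],54)
for n,dd,px,pose,y in [('s',d,(261,172),[573.1,59.1,215],96),('d',D,(262,177),[468,-344,225],54)]:
    K,R,o=cam("wrist",{'eef_pos':pose,'eef_rot':rot(np.radians(y))}); z=np.median(dd[px[1]-3:px[1]+4,px[0]-3:px[0]+4])
    print(n,z,o+R@np.linalg.solve(K,[px[0],px[1],1.])*z)
s=sensors.read_state(); print(s['t'],s['eef_pos'],s['force'])
E
```

```text
screw [575.4  65.9] radii [9.2 9.5 8.2 9.2 9.3 8.3] vert ang mod60 [40.25434319 35.91342763 37.35339502 39.53294099 36.21892197 37.98669466] 37.8748605652709
drv [ 475.5 -340.1] radii [14.7 15.2 14.9 15.8 15.  15.3] vert ang mod60 [51.80929408  0.32435307 58.94108059 53.97332319 57.20162297 58.39254603] 56.800450745839754
s 291.5285 [575.53318108  65.64827113  80.79086238]
d 265.9418 [ 476.04111189 -339.33741281  116.89319337]
4.4083 [ 468.67855008 -342.8945411   224.98137953] [-0.43907829  0.33022991 -0.17660818]
```

```bash
python3 - <<'E'
from h import *
R=rot(np.radians(56.8))
ctrl.gripper_to(60,110)
ctrl.move_ptp([476,-339,160],R); ctrl.hold(.2)
print(ctrl.move_l([476,-339,97],vel=80,threshold=8), sensors.read_state()['eef_pos'])
ctrl.gripper_to(20,110); s=sensors.read_state(); print(s['grip_width'],s['grasp_force'],s['force'])
ctrl.move_l([476,-339,200],vel=100); 
ctrl.move_ptp([575.4,65.8,195],rot(np.radians(217.9))); ctrl.hold(.3)
p,d,C=grab("hover"); np.save("pics/hover.npy",d); s=sensors.read_state(); print(s['t'],s['eef_pos'],s['q'],s['force'],s['grip_width'])
print('seat mouth exp',proj(C,[575.4,65.8,195-86]),'head exp',proj(C,[575.4,65.8,82]))
cv2.imwrite("pics/hz.png",cv2.resize(p[100:300,150:370,::-1],(660,600),interpolation=cv2.INTER_CUBIC))
E
```

```text
False [ 476.41247158 -339.38081393   97.46719871]
24.341325004896717 108.33565333101433 [0.48805788 0.33686437 3.65678584]
10.05 [575.46700762  65.38176622 195.02184652] [-3.62419327e-02  2.42018193e-01  1.56523521e+00 -3.10822255e-05
  1.33427899e+00 -2.26779218e+00] [ 0.19333211  0.04771138 -2.19353606] 24.62613750985969
seat mouth exp [261.81480427 193.9334687 ] head exp [261.61694665 184.12191599]
```

View pics/hz.png

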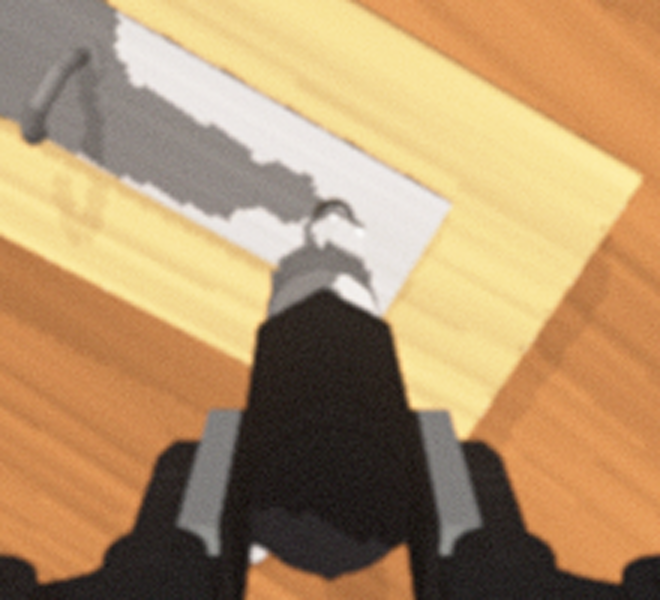

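The hover view shows the socket's rim centred near zoom (324,285), between the pads. The screw head is just visible beyond it at about (335,225), so I'll quantify both.

```bash
python3 - <<'E'
from h import *
s=sensors.read_state(); C=cam("wrist",s); R=np.array(s['eef_rot']); e=np.array(s['eef_pos'])
print(e,R.round(4).tolist(),np.degrees(np.arctan2(R[1,0],R[0,0])))
for z in (6,34,86,103,113): print(z,proj(C,e+R[:,2]*z), ((proj(C,e+R[:,2]*z)-[150,100])*3).round(0))
p=cv2.imread("pics/hover.png"); d=np.load("pics/hover.npy")
for r in (170,176,182,185,188,191,194): print(r,d[r,236:282:3].round(0).astype(int))
cv2.imwrite("pics/hz2.png",cv2.resize(np.clip(p[155:215,225:295].astype(float)*1.0,0,255).astype(np.uint8),(700,600),interpolation=cv2.INTER_CUBIC))
E
```

```text
[575.46700762  65.38176622 195.02184652] [[-0.7895, -0.6137, 0.0001], [-0.6137, 0.7895, -0.0], [-0.0, -0.0001, -1.0]] -142.14117169197513
6 [261.90805776 240.01008572] [336. 420.]
34 [261.60907052 219.70717306] [335. 359.]
86 [261.22544562 193.65688774] [334. 281.]
103 [261.13140563 187.27104468] [333. 262.]
113 [261.08131381 183.86952846] [333. 252.]
170 [306 306 305 305 305 304 306 302 275 278 304 306 305 305 305 306]
176 [306 307 308 306 308 274 272 271 271 272 273 273 307 307 306 308]
182 [309 309 308 307 309 242 239 273 239 243 273 274 308 310 307 308]
185 [309 310 308 243 241 236 233 230 232 234 242 243 309 310 310 309]
188 [315 318 310 237 229 227 225 224 225 225 229 237 310 311 312 309]
191 [317 317 244 229 222 222 220 220 220 220 221 228 243 313 312 313]
194 [319 319 228 223 220 220 220 220 221 220 220 220 227 312 313 312]
```

View pics/hz2.png

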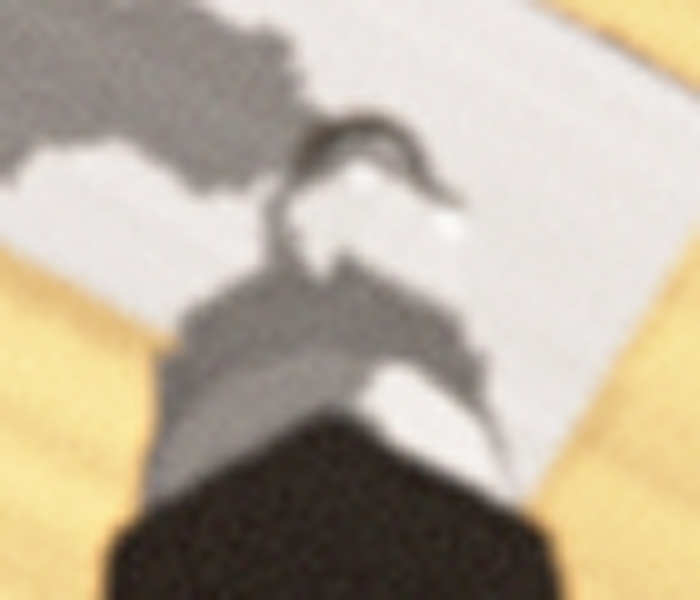

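```bash
python3 - <<'E'
from h import *
print(optics.camera_params("wrist")); s=sensors.read_state(); print(s['t'])
C=cam("wrist",s); R=np.array(s['eef_rot']);e=np.array(s['eef_pos'])
T=optics.camera_params("wrist")['T_tool_cam']; print(np.linalg.inv(T)@[0,0,86,1])
K,Rc,o=C; print(R.T@(o-e), Rc.T@(e+R[:,2]*86-o), R)
E
```

```text
{'mtx': array([[324.37071884,   0.        , 259.34581624],
       [  0.        , 324.37071884, 191.33281766],
       [  0.        ,   0.        ,   1.        ]]), 'T_tool_cam': array([[-2.81392344e-04, -9.54552230e-01, -2.98043557e-01,
         7.53201920e+01],
       [ 9.99999418e-01,  4.18182619e-05, -1.07806355e-03,
        -1.16529372e+00],
       [ 1.04153163e-03, -2.98043687e-01,  9.54551662e-01,
        -1.49291222e+02],
       [ 0.00000000e+00,  0.00000000e+00,  0.00000000e+00,
         1.00000000e+00]])}
10.05
[  1.43155082   1.77004279 247.04506832   1.        ]
[  75.32019195   -1.16529372 -149.29122156] [  1.43155082   1.77004279 247.04506832] [[-7.89525295e-01 -6.13718018e-01  5.91224064e-05]
 [-6.13718020e-01  7.89525295e-01 -3.23803983e-05]
 [-2.68062014e-05 -6.18496297e-05 -9.99999998e-01]]
```

The socket appears about 4.5 px left of the head. I'll shift by my estimate, then measure both in the tool frame from one image's depth.

```bash
cat >> h.py <<'E'
T1=np.array([[-2.79445283e-04,-9.54946956e-01,-2.96776404e-01,77.1483],[9.99999673e-01,-4.92247530e-04,6.42318887e-04,.77295],[-7.59467917e-04,-2.96776127e-01,9.54946781e-01,-149.2925]])
def cloud(d):
    K=optics.camera_params("wrist")['mtx']; v,u=np.mgrid[150:240,215:310]; z=d[150:240,215:310]
    P=np.stack([(u-K[0,2])*z/K[0,0],(v-K[1,2])*z/K[1,1],z],-1).reshape(-1,3); P=P[P[:,2]>50]
    return P@T1[:,:3].T+T1[:,3]
def report(d,head_z):
    Q=cloud(d)
    for n,lo,hi in [('sock',64,74),('sock',74,82),('sock',82,88),('head',head_z-2.5,head_z+2.5)]:
        q=Q[(Q[:,2]>lo)&(Q[:,2]<hi)&(np.hypot(Q[:,0],Q[:,1])<22)]
        if len(q): print(n,lo,hi,len(q),'y',np.percentile(q[:,1],[1,50,99]).round(1),'x',np.percentile(q[:,0],[1,50,99]).round(1))
    return Q
E
python3 - <<'E'
from h import *
report(np.load("pics/hover.npy"),113)
e=np.array([575.47,65.38])
ctrl.move_l([575.4-5.9,65.8,186],vel=40); ctrl.hold(.3)
p,d,C=grab("hover2"); np.save("pics/hover2.npy",d); print(sensors.read_state()['eef_pos'])
report(d,104)
z=[cv2.resize(cv2.imread(f"pics/{n}.png")[155:215,225:295],(400,343),interpolation=cv2.INTER_CUBIC) for n in("hover","hover2")]
cv2.imwrite("pics/hz3.png",np.hstack(z))
E
```

```text
sock 64 74 136 y [-13.3  -1.4  11.7] x [ 2.3 11.5 13.2]
sock 74 82 74 y [-13.   -0.1  11. ] x [ 3.9 11.  13.2]
sock 82 88 73 y [-13.8  -2.3  11.2] x [ 1.1 10.3 13.2]
head 110.5 115.5 162 y [-6.1  3.2 10. ] x [ 1.7  7.5 12.2]
[569.66293709  65.80654371 186.17005441]
sock 64 74 129 y [-13.6  -1.4  11.8] x [ 1.8 11.5 13.2]
sock 74 82 77 y [-12.8  -0.1  11. ] x [ 4.4 11.2 13.2]
sock 82 88 75 y [-13.8  -3.   11.2] x [ 1.5 10.2 13.2]
head 101.5 106.5 10 y [-2.5 -1.4 -0.2] x [5.8 7.7 8.4]
```

View pics/hz3.png

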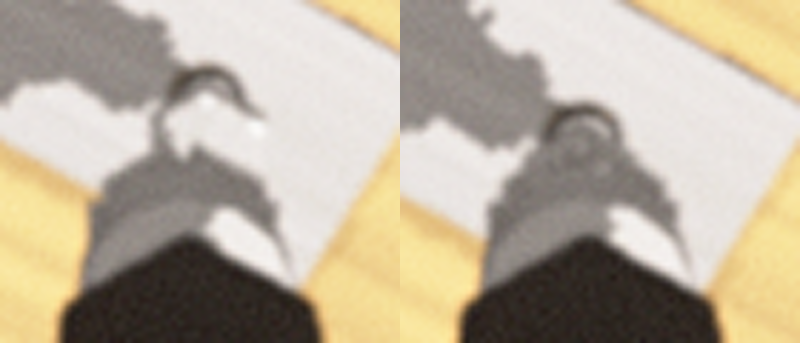

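In the shifted view the hole arc is centred at about (585,112) in the crop and the socket at about 590. The remaining offset is about 1 mm, so I'll correct it and descend gently.

```bash
python3 - <<'E'
from h import *
x,y=570.4,66.2
ctrl.move_l([x,y,175],vel=40); ctrl.hold(.2); f0=sensors.read_state(); print(f0['force'])
hit=ctrl.move_l([x,y,160],vel=15,threshold=2.5); ctrl.hold(.1); s=sensors.read_state(); print(hit,s['eef_pos'],s['force']-f0['force'],s['wrist_torque']-f0['wrist_torque'],s['t'])
E
```

```text
[-0.82591274  0.3524266  -2.11549927]
False [570.49760122  66.20152252 160.1344958 ] [ 0.78858324 -0.78259623 -0.23320108] [0.03807358 0.0532232  0.01121496] 12.6917
```

```bash
python3 - <<'E'
from h import *
s=sensors.read_state(); x,y=570.4,66.2; f0=np.array([-.4,0,-2.15])
z=160
while z>147:
    z-=.5; ctrl.move_l([x,y,z],vel=12); s=sensors.read_state(); f=s['force']-f0
    print(z,s['eef_pos'].round(2),f.round(1),round(s['t'],2))
    if f[2]>9 or np.hypot(f[0],f[1])>8: break
E
```

```text
159.5 [570.37  66.18 159.47] [ 1.4 -0.1  0.1] 12.94
159.0 [570.37  66.19 158.95] [ 0.1 -0.1  0.1] 13.19
158.5 [570.36  66.2  158.43] [1.4 0.1 0.2] 13.44
158.0 [570.36  66.19 157.94] [ 0.  -0.5  0.1] 13.69
157.5 [570.38  66.17 157.44] [ 0.9  0.8 -0.3] 13.94
157.0 [570.39  66.18 156.94] [ 0.3 -1.  -0.2] 14.19
156.5 [570.55  66.22 156.75] [ 0.6 -0.4  1.4] 14.44
156.0 [570.7   66.25 156.54] [0.  0.3 4. ] 14.69
155.5 [570.76  66.26 156.06] [-0.6  0.5  5.3] 14.94
155.0 [570.98  66.28 156.02] [-0.8  0.9  8.4] 15.19
154.5 [571.2   66.33 156.02] [-0.5  0.4  9.7] 15.44
```

Seated: the screw bottomed at a TCP height of about 156.0, and the side load is small. Next is the first stroke under force control.

```bash
cat >> h.py <<'E'
F0=np.array([-.4,0,-2.15])
def turn(x,y,z,yaw,n,step=12,Ft=18,zstop=None):
    for i in range(n):
        yaw-=step; z-=.0125*step*(1 if i>0 else 0)
        ctrl.move_l([x,y,z],rot(np.radians(yaw)),vel=12); s=sensors.read_state(); f=s['force']-F0
        z+=np.clip((f[2]-Ft)/6*.5,-.5,.5); fs=np.hypot(f[0],f[1])
        if fs>4: x+=.06*f[0]; y+=.06*f[1]
        print(round(yaw),round(z,2),s['eef_pos'].round(2),f.round(1),round(s['wrist_torque'][2],2),round(s['t'],2))
        if np.linalg.norm(f)>27 : print('HIGH'); break
        if zstop and s['eef_pos'][2]<zstop: break
    return x,y,z,yaw
E
python3 - <<'E'
from h import *
x,y,z=570.4,66.2,154.5
for i in range(5):
    z-=.5; ctrl.move_l([x,y,z],vel=15); s=sensors.read_state(); f=s['force']-F0
    print(z,s['eef_pos'].round(2),f.round(1),s['t'])
    if f[2]>16.5: break
print(turn(x,y,z,217.9,5))
E
```

```text
154.0 [571.39  66.4  155.98] [-1.7  0.4 11.4] 15.6917
153.5 [571.55  66.45 155.9 ] [-2.5  0.4 12.6] 15.9417
153.0 [571.77  66.51 155.9 ] [-1.   1.3 14.4] 16.1917
152.5 [571.95  66.57 155.84] [-2.2  1.7 15.4] 16.4417
152.0 [572.15  66.63 155.83] [-3.4  1.4 17. ] 16.6917
206 151.94 [572.37  66.69 155.68] [-2.6  1.7 17.3] -0.08 17.05
194 151.67 [572.74  66.71 155.61] [-1.8  1.3 16.5] 0.03 17.41
182 151.38 [573.1   66.61 155.53] [-1.3  1.8 16.3] 0.01 17.77
170 151.11 [573.38  66.56 155.39] [-1.1  0.7 16.6] -0.04 18.12
158 150.82 [573.59  66.49 155.25] [ 0.1  1.3 16.3] -0.03 18.48
(570.4, 66.2, np.float64(150.81846596214297), 157.9)
```

```bash
python3 - <<'E'
from h import *
print(sensors.read_state()['eef_rot'][:,2])
print(turn(570.4,66.2,150.82,157.9,17)); s=sensors.read_state(); print(s['eef_rot'][:,2],s['q'])
E
```

```text
[ 8.12518469e-03  5.13595829e-04 -9.99966858e-01]
146 150.71 [573.7   66.45 155.11] [-1.3  0.2 16.7] -0.07 18.84
134 150.39 [573.92  66.33 154.99] [-0.3  0.5 16. ] -0.03 19.2
122 150.19 [574.07  66.25 154.8 ] [-1.   0.7 17.4] -0.09 19.56
110 149.95 [574.21  66.14 154.68] [ 0.3  1.3 16.9] -0.07 19.92
98 149.73 [574.36  66.06 154.53] [ 0.5 -0.4 17.2] -0.08 20.27
86 149.52 [574.48  65.91 154.35] [-0.  -0.1 17.3] -0.06 20.63
74 149.24 [574.62  65.79 154.23] [ 1.  -0.2 16.5] -0.03 20.99
62 149.07 [574.8  65.6 154.1] [ 0.6 -0.6 17.8] -0.06 21.35
50 148.87 [574.86  65.36 153.96] [ 0.9 -2.  17.4] -0.04 21.71
38 148.68 [574.91  65.15 153.81] [ 1.5 -1.1 17.5] -0.06 22.07
26 148.51 [574.9   64.85 153.67] [ 0.7 -1.8 17.8] -0.05 22.43
14 148.33 [574.78  64.58 153.53] [-0.  -2.  17.7] 0.02 22.78
2 148.26 [574.59  64.34 153.37] [-1.  -3.8 19. ] -0.06 23.14
-10 148.16 [574.28  64.17 153.25] [-0.7 -3.8 18.6] -0.01 23.5
-22 148.16 [573.92  64.05 153.06] [-2.  -4.  19.8] -0.03 23.86
-34 148.15 [573.42  63.95 152.95] [-1.9 -4.5 19.6] 0.0 24.22
-46 148.15 [572.99  63.93 152.76] [-2.7 -3.  19.8] -0.03 24.57
(np.float64(570.0023402543579), np.float64(65.5074389922339), np.float64(148.1459641648321), -46.099999999999994)
[ 0.0068807  -0.00371373 -0.99996943] [-0.03702207  0.27509134  1.61673607 -0.00365121  1.24275373  2.33953733]
```

```bash
python3 - <<'E'
from h import *
def show(m):
    s=sensors.read_state(); print(m,s['eef_pos'].round(2),(s['force']-F0).round(1),round(s['grip_width'],1),round(s['t'],2))
R=rot(np.radians(-46.1)); a=np.array([570,65.5,148.15]); b=np.array([572.8,64.1,152.4])
for k in (.33,.66,.95): ctrl.move_l(a+(b-a)*k,R,vel=20); show(k)
ctrl.gripper_to(60); show('open')
ctrl.move_l([572.9,65.5,152.8],R,vel=20)
ctrl.move_ptp([572.9,65.5,152.8],rot(np.radians(133.9))); ctrl.hold(.2); show('turned')
p,d,C=grab("regrip")
cv2.imwrite("pics/rg.png",p[:,:,::-1])
E
```

```text
0.33 [572.9   63.66 152.89] [-1.9 -1.9 15.2] 24.0 24.82
0.66 [572.91  63.43 152.93] [-1.8 -2.3 11.9] 24.3 25.07
0.95 [573.02  63.38 153.01] [-1.9 -1.8  8.6] 24.2 25.32
open [572.48  64.3  151.75] [0.5 0.7 2.7] 60.4 25.76
turned [572.88  65.5  152.77] [1.4 0.6 2.6] 60.2 28.86
```

View pics/rg.png

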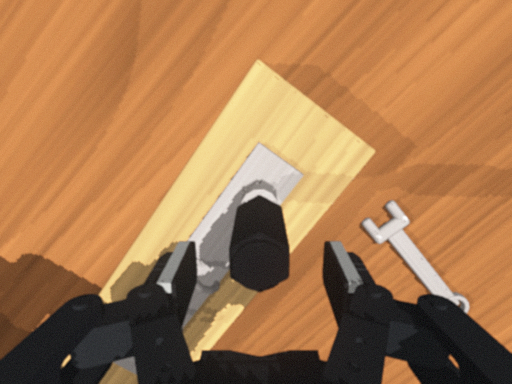

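The driver stands upright on the screw, its top at about (260,250), centred between the pads. Next: regrip, press and make the second stroke.

```bash
python3 - <<'E'
from h import *
ctrl.gripper_to(20,110); s=sensors.read_state(); print(s['grip_width'],s['eef_pos'].round(2),(s['force']-F0).round(1))
x,y,z=572.9,65.5,152.8; R=rot(np.radians(133.9))
for i in range(10):
    z-=.5; x-=.28; ctrl.move_l([x,y,z],R,vel=20); s=sensors.read_state(); f=s['force']-F0
    print(round(z,2),s['eef_pos'].round(2),f.round(1),round(s['t'],2))
    if f[2]>16.5: break
print(turn(x,y,z,133.9,5))
E
```

```text
24.165581811155405 [573.17  65.43 153.38] [ 0.1 -0.4  5. ]
152.3 [573.22  65.4  153.34] [-0.5 -0.2  7.6] 29.58
151.8 [573.25  65.37 153.31] [-0.1 -0.1  8. ] 29.83
151.3 [573.27  65.36 153.29] [-0.6 -0.9 10.8] 30.08
150.8 [573.32  65.31 153.27] [-0.5 -0.7 11.8] 30.33
150.3 [573.33  65.26 153.22] [-1.4 -0.  13. ] 30.58
149.8 [573.36  65.25 153.21] [-2.  -0.1 14.7] 30.83
149.3 [573.38  65.23 153.19] [-1.5 -0.2 16.1] 31.08
148.8 [573.43  65.17 153.16] [-1.1 -1.1 16.8] 31.33
122 148.77 [573.32  65.26 153.02] [-1.  -0.6 17.7] -0.03 31.69
110 148.57 [573.32  65.35 152.88] [-1.3 -1.1 17.3] -0.02 32.05
98 148.44 [573.34  65.42 152.72] [-2.2 -0.2 18.3] -0.03 32.41
86 148.16 [573.39  65.51 152.57] [-1.1 -1.  16.5] -0.05 32.77
74 147.93 [573.55  65.57 152.44] [-2.2 -0.4 17.1] -0.08 33.12
(570.6600000000002, 65.5, np.float64(147.93335471686402), 73.9)
```

```bash
python3 - <<'E'
from h import *
x,y,z,yaw=turn(570.66,65.5,147.93,73.9,7)
s=sensors.read_state(); e=s['eef_pos']; a=np.array([x,y,z]); b=np.array([e[0],e[1],e[2]+.8]); R=rot(np.radians(yaw))
for k in (.33,.66,.9): 
    ctrl.move_l(a+(b-a)*k,R,vel=20); s=sensors.read_state(); print(s['eef_pos'].round(2),(s['force']-F0).round(1))
ctrl.gripper_to(60); ctrl.hold(.2); s=sensors.read_state(); print('open',s['eef_pos'].round(2),s['force'].round(1),s['grip_width'],s['t'])
e=s['eef_pos']; ctrl.move_l([e[0],e[1],e[2]+75],R,vel=60); ctrl.hold(.3)
p,d,C=grab("end"); q,_=optics.grab_frame("side"); cv2.imwrite("pics/fin.png",np.hstack([p[:,:,::-1][60:360,60:460],cv2.resize(q[130:280,160:360,::-1],(400,300))]))
print(sensors.read_state()['t'])
E
```

```text
62 147.82 [573.63  65.58 152.3 ] [-2.  -0.1 16.6] -0.0 33.48
50 147.58 [573.79  65.56 152.16] [-1.2 -0.2 17. ] -0.05 33.84
38 147.37 [573.95  65.51 152.02] [-1.2  0.  17.2] 0.01 34.2
26 147.15 [574.06  65.39 151.84] [-1.  -0.1 17.2] -0.08 34.56
14 146.9 [574.14  65.28 151.71] [-0.2 -0.1 16.8] -0.04 34.92
2 146.8 [574.18  65.11 151.54] [-1.1 -1.  18.5] -0.04 35.27
-10 146.64 [574.1   64.94 151.39] [-0.5 -1.3 17.9] -0.08 35.63
[574.    64.9  151.48] [-0.2 -0.8 12.7]
[573.92  64.91 151.54] [ 0.1 -0.8  9.1]
[573.84  64.92 151.6 ] [-0.2 -1.1  5.5]
open [573.75  65.01 151.6 ] [-0.5  1.6 -0.2] 59.82399874910383 37.0333
38.8333
```

View pics/fin.png

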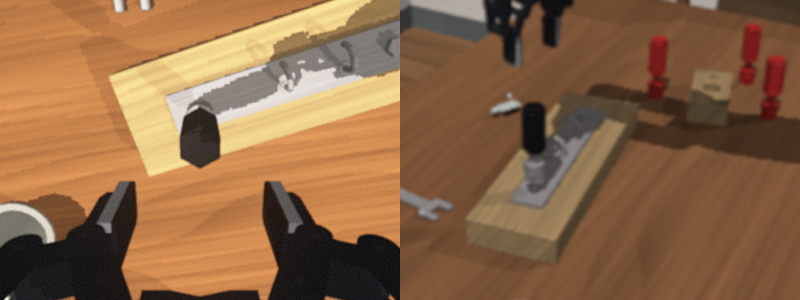

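The driver stands upright on the screw: its top is at (200,145) in the wrist crop, and it is vertical at (533,140) in the side crop. The gripper is clear and the bystanders haven't moved. Cut depth is about 4.6–4.9 mm, more than a full turn.

```bash
python3 -c "
from plant import ctrl
print(ctrl.finish_job())"
```

```text
the job is handed in; nothing more can be done
None
```

I handed the job in at about 39 s: the screw has cut an estimated 4.6–4.9 mm of thread (one full turn is 4.5 mm), and the driver is released and standing upright on it; I pushed with about 16–20 N, below the 32 N limit, and did not touch the bystanders.

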